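Hold the cam bolt head behind the suspension bracket

TASK

Someone left a spanner lying across the suspension bracket, over the narrow gap between bracket and rail where the head of the cam bolt is hidden: lift it away and lay it flat in the parts tray. Then reach down into the gap and grip the hexagon head firmly and squarely on two opposite flats, without turning the bolt off its present angle (it sets the wheel alignment), so that it cannot turn while the nut on the other side is tightened. Finish while still holding the head, and do not push the other things about.

Things in the scene. Friction and masses are not known exactly. Their poses are not given: they have to be found in the camera images.
- subframe: corner of a car subframe, dark steel, fixed: bracket with control arm in front, box rail behind. Origin on the bench under the rear face of the bracket's rear plate, below the bolt; x runs along the level bolt axis from nut (near) to head (far), y to the left along the rail, z up. Control arm: between the plates, then along +y to y = 222 mm, lower than 97 mm
- bracket_top (a point): middle of the top edge of the bracket's rear plate, 109 mm above the bench, at x = -3 mm of the subframe. Two upright plates, 6 mm thick, 56 mm wide in y at the top and 80 mm lower down, at x = -62..-56 and -6..0 mm of the subframe, both 109 mm high, with a rubber bush between them
- gap_mid (a point): middle of the gap between the bracket's rear plate and the rail, level with their top edges: 24 mm in x and 109 mm above the subframe's origin. The gap (x = 0..48 mm of the subframe) is open above and at both y ends; its floor is 30 mm above the bench. Only the cam plate and its two guide lugs (both x = 0..5 mm, lugs at y = 21..26 mm either side) and the head stand in it
- rail_top (a point): middle of the top of the box rail behind the gap; rail x = 48..108 mm, y = -130..200 mm of the subframe, top 109 mm above the bench
- bolt_head (a point): centre of the hexagon bolt head: 13 mm in x and 85 mm above the subframe's origin, so 24 mm below the top edges of bracket and rail. Plain steel, 24 mm across flats, 27.7 mm across corners, 16 mm long along the bolt axis (x = 5..21 mm of the subframe). This point keeps the subframe's axes and does not turn with the bolt
- cam_bolt (a joint): angle a (rad) of the bolt, head and cam plate about the subframe's +x, -0.36..0.36 at the start. At 0 two flats stand upright, facing +y and -y; at a > 0 the +y flat's normal is tipped up by a, so the tool must lean by the same turn about the bolt axis to fit the flats. The bolt turns easily (0.02 N m) and the head is oily: fingers closing askew on it turn it
- cam_mark (a point): mark on the rim of the flat cam plate that the head sits on, 21 mm from the bolt axis, turning with the bolt; straight below the axis at angle 0. The six flats of the head are called cam_bolt_c0 (facing +y at angle 0), c1, c2, c3 (facing -y), c4, c5, in steps of 60 degrees about +x; c0-c3, c1-c4 and c2-c5 are the parallel pairs
- spanner: small steel combination spanner, too small for this bolt, 200 mm long along its x axis, lying flat across the top edges of bracket and rail, over the bolt head; shank 17 mm wide (y) and 7 mm thick, ring end (-x) 32 mm wide, open end (+x) 38 mm wide, both 8 mm thick; about 160 g. Origin at the middle of its underside, within 10 mm of its centre of mass and above the open gap
- tray: shallow open grey steel parts tray, fixed to the bench, 280 mm (x) by 180 mm (y), 30 mm high, walls 3 mm, floor 3 mm thick; origin at the centre of its underside
- socket: bystander: steel socket, 30 mm diameter, 40 mm tall, standing on top of the rail near its +y end; origin at its underside
- boot: bystander: black rubber dust boot, 52 mm diameter, 36 mm tall, on the bench in the corner between control arm and rail, at about x = 15, y = 130 mm of the subframe; origin at its underside
- bush: bystander: rubber and steel bush, 36 mm diameter, 40 mm tall, standing in the tray's far left corner, about 105 mm in x and 60 mm in y from the tray's centre; origin at its underside
- spray_can: bystander: orange spray can, 66 mm diameter, 190 mm tall, standing; origin at its underside
- screwdriver: bystander: screwdriver 160 mm long, lying along its x axis; origin at the middle of its underside
- hammer: bystander: hammer 260 mm long, lying along its x axis; origin at the middle of its underside
- ball_joint: bystander: loose ball joint on a flange 85 x 50 mm, 78 mm tall, stud up; origin at its underside
- pliers: bystander: pliers 190 mm long, lying along their x axis; origin near the middle of their underside

How it is judged:
On the way, in this order (a step that is already met when the one before it is completed fails the run):
1. the spanner lies flat in the tray and has been let go (x of spanner in the frame of tray between -0.045 and 0.045 m and y of spanner in the frame of tray between -0.075 and 0.075 m and z of spanner in the frame of tray between -0.01 and 0.015 m and angle between spanner's own z axis and vertical below 0.12 rad and contact force between spanner and the arm below 0.3 N and contact force between spanner and the fingers below 0.3 N and linear speed of spanner below 0.03 m/s), for 0.2 s.
2. the bolt head is held between the fingers (((contact force between each of cam_bolt_c0, cam_bolt_c3 and the fingers above 10 N and contact force between each of cam_bolt_c1, cam_bolt_c2, cam_bolt_c4, cam_bolt_c5 and the fingers below 6 N) or (contact force between each of cam_bolt_c0, cam_bolt_c3 and the fingers above 30 N and contact force between each of cam_bolt_c1, cam_bolt_c2, cam_bolt_c4, cam_bolt_c5 and the fingers below 12 N) or (contact force between each of cam_bolt_c0, cam_bolt_c3 and the fingers above 60 N and contact force between each of cam_bolt_c1, cam_bolt_c2, cam_bolt_c4, cam_bolt_c5 and the fingers below 24 N) or (contact force between each of cam_bolt_c1, cam_bolt_c4 and the fingers above 10 N and contact force between each of cam_bolt_c2, cam_bolt_c3, cam_bolt_c5, cam_bolt_c0 and the fingers below 6 N) or (contact force between each of cam_bolt_c1, cam_bolt_c4 and the fingers above 30 N and contact force between each of cam_bolt_c2, cam_bolt_c3, cam_bolt_c5, cam_bolt_c0 and the fingers below 12 N) or (contact force between each of cam_bolt_c1, cam_bolt_c4 and the fingers above 60 N and contact force between each of cam_bolt_c2, cam_bolt_c3, cam_bolt_c5, cam_bolt_c0 and the fingers below 24 N) or (contact force between each of cam_bolt_c2, cam_bolt_c5 and the fingers above 10 N and contact force between each of cam_bolt_c3, cam_bolt_c4, cam_bolt_c0, cam_bolt_c1 and the fingers below 6 N) or (contact force between each of cam_bolt_c2, cam_bolt_c5 and the fingers above 30 N and contact force between each of cam_bolt_c3, cam_bolt_c4, cam_bolt_c0, cam_bolt_c1 and the fingers below 12 N) or (contact force between each of cam_bolt_c2, cam_bolt_c5 and the fingers above 60 N and contact force between each of cam_bolt_c3, cam_bolt_c4, cam_bolt_c0, cam_bolt_c1 and the fingers below 24 N)) and distance between the grasp point and bolt_head below 0.027 m), for 0.5 s.
At the end, for the whole second after the job is handed in: Fingers press on two opposite flats of the head (over 10 N each) and far less on the others, so not on corners; TCP within 27 mm; bolt still, cam mark within 3 mm (8 degrees) of its start; spanner flat, free, still on tray floor, within 45 (x), 75 (y) mm of centre; bystanders within 25 mm (all of step 1 and all of step 2 and distance of cam_mark from where it was at the start of the episode below 0.003 m and velocity of joint cam_bolt between -0.05 and 0.05 rad/s and distance of each of socket, boot, bush, spray_can, screwdriver, hammer, ball_joint, pliers from where it was at the start of the episode below 0.025 m); the arm keeps its last pose, push and grip.
It fails at once if the bolt is turned more than about 8 degrees from its first angle (3 mm at the cam mark) (distance of cam_mark from where it was at the start of the episode above 0.003 m).
It fails at once if the spanner is let fall: in free flight with its middle over 50 mm above the bench and at least 120 mm from the bolt head (contact force between spanner and anything else below 0.001 N and height (world z) of spanner above 0.05 m and horizontal distance between spanner and bolt_head above 0.12 m).
It fails at once if a bystander is shoved more than 25 mm (distance of any of socket, boot, bush, spray_can, screwdriver, hammer, ball_joint, pliers from where it was at the start of the episode above 0.025 m).
It also fails if it takes over 48 s, if anything falls off the work surface, if the arm or the gripper's body presses on something with over 40 N, if the wrist force passes 120 N, or if a joint passes its speed limit or range.

ROBOT

A 7-joint arm with a two-finger parallel gripper is mounted at the origin on the work surface. World frame = base frame: x ahead of the robot, y to its left, z up, the work surface at z = 0. Lengths are in m, angles in rad, forces in N, time in s.
With the tool pointing down it reaches from about 0.4 to 0.85 m from the base axis. Payload 10.4 kg.
Tool frame: the origin (TCP) lies between the finger pads, 19 mm behind the fingertips; this is the grasp point; z points along the fingers, y is the line along which they close (so a half turn about z gives the same grasp; the last joint's range is limited). The gripper opens to 87 mm and grips with 3 to 60 N. Pads are 19 mm wide; open, the fingers measure 117 mm over their backs; the gripper's body (75 mm by 190 mm) begins 51 mm behind the grasp point.
Start: joints at [-1.271, 0.332, -0.065, 1.46, 0.022, 1.35, -0.088], TCP at [0.198, 0.593, 0.241] pointing down, gripper open.
Joint ranges: [-2.6, 2.6], [-0.5, 2.12], [-1.47, 1.34], [0.16, 2.42], [-1.27, 4.41], [0.06, 2.06], [-2.6, 2.6]. Speed limits (rad/s): [2.22, 2.22, 2.79, 2.79, 3.14, 3.14, 3.14].

INTERFACE

Orientations are given as a unit quaternion [x, y, z, w].
In Python, from bench import telemetry, camera, get_calibration, r gives the robot as it stands.
- The arm moves only by the tool drive_tool, never from a script. Its argument "series" is one flat list of numbers, 7 for each row, row after row: the turn, a rotation vector about the tool's x, y, z in units of 5 degrees (1.0 is 5 degrees), then the shift along the tool's x, y, z in units of 40 mm (1.0 is 40 mm), then the opening, from -1 (shut) to 1 (fully open). A call has 1 to 10 rows; each row is the pose to reach, as a shift and turn from the pose commanded when the call began, along the tool's axes at that moment; what a row does not reach only later rows make up. A row lasts 1/12 s, in which the tool goes at most 41.7 mm and 7.16 degrees, less where a joint would pass 70% of its speed; a pose out of reach is approached as far as the arm can. A call with a gripper value outside its range is refused whole. The fingers move at their own pace and stop on an object; "grip_force" is the grip in N (left out, the last holds). Time passes only in rows, so rows that repeat a pose let the fingers close. It gives the time, the measured TCP pose, the force, the opening and the grip force at its end, in the units of the state.
- telemetry.read_state(): the state, without advancing time (a new reading comes with each control period).
- camera(name): name is "scene" or "top" or "wrist"; returns the picture (384x512x3 uint8, red, green, blue); there is no depth.
- get_calibration(name): a dict with "fovy" (degrees; the focal length in pixels is half the picture's height over the tangent of half this angle, whatever the lens; pixels are square), "cx", "cy" (the principal point, pixels), "xyz" and "rotation" of the camera in the world. Camera axes: x right, y up, looking along -z (the intrinsics and any distortion apply to the point x, -y, -z); pixel columns grow to the right and rows downward; lengths in m; the calibration is good to about 2 mm. A picture is of the moment at which its call begins: read the wrist's pose just before it. get_calibration takes no time and is no camera call; for the wrist camera it gives the pose at the moment of the call.
- r.close_job(): hands the job in; it is judged then, once.
The state is a dict: "time": time; "joint_positions": joint angles; "joint_vel": joint speeds; "joint_torque": joint torques, N m; "ee_pos": TCP position; "eef_rot": TCP orientation; "ft_force": force on the tool from outside, world axes, zero at the start; "torque": the same for the moment, N m; "width": finger opening in m; "grip_force": force on a finger pad.
Only numpy, scipy, OpenCV 4.12 (cv2) and the standard library are available. Lean on these libraries where they do the work, as an engineer would, in place of code of your own. Each camera call takes 0.05 s, during which the arm holds its last target. There are 200 camera calls.

## Working session

There is one attempt and no reset: what is moved stays moved. The work goes in short steps, Python scripts to look and compute and a tool call to move; the robot and the scene stay as the last step left them, time stands still between calls to the robot, and variables do not carry over. Pictures are saved under pics/ and viewed, at most 10 in all, crops included, and the job is handed in when it is done.

Besides the shell and the picture viewer there is one more tool, called after "Request:" in YAML: its name, and indented under it one key for each argument. drive_tool: Moves the arm, as the interface text tells. Its arguments: {"type":"object","properties":{"series":{"type":"array"},"grip_force":{"type":"number"}},"required":["series"]}

```bash
ls; mkdir -p pics; python3 - <<'E'
from bench import telemetry, camera, get_calibration, r
import cv2
s=telemetry.read_state(); print(s)
for n in ("scene","top","wrist"):
    c=get_calibration(n); print(n,c)
    cv2.imwrite(f"pics/{n}0.png",camera(n)[:,:,::-1])
E
```

```text
pics
{'time': 0.0, 'joint_positions': array([-1.27060187,  0.33287773, -0.06468866,  1.46094381,  0.02159839,
        1.34985714, -0.08848448]), 'joint_vel': array([-0.00031106, -0.00234196,  0.00065184,  0.00037482,  0.00058861,
       -0.00103707, -0.00096572]), 'joint_torque': array([ 5.50911329e-05, -6.23255253e+01,  2.47927249e-02, -3.89898956e+01,
       -6.13241899e-02,  3.97995289e-02,  1.40545553e-04]), 'ee_pos': array([0.19815998, 0.59238666, 0.24044903]), 'eef_rot': array([ 1.60684818e-01,  9.87005525e-01, -6.90788609e-04, -7.95596375e-05]), 'ft_force': array([-1.02793139,  0.28189274, -0.47255715]), 'torque': array([ 0.02266592, -0.02653568,  0.03777212]), 'grip_force': 0.0, 'width': 0.08688115690243334}
scene {'fovy': 50.424861509162426, 'cx': 246.63755668755923, 'cy': 190.72240945221722, 'xyz': array([1.48192509, 0.32929967, 0.734603  ]), 'rotation': array([0.28203702, 0.3811611 , 0.69955027, 0.53460336])}
top {'fovy': 57.896591319791035, 'cx': 255.14607484191305, 'cy': 190.13360184463627, 'xyz': array([0.51070722, 0.04296403, 1.02146438]), 'rotation': array([ 0.04270192, -0.02443356, -0.70175871,  0.71071391])}
wrist {'fovy': 63.472034303707815, 'cx': 261.22586099337803, 'cy': 190.24519967936973, 'xyz': array([0.11845421, 0.61965331, 0.38309616]), 'rotation': array([-0.12335463, -0.08897895,  0.57735072,  0.80220479])}
```

View pics/top0.png

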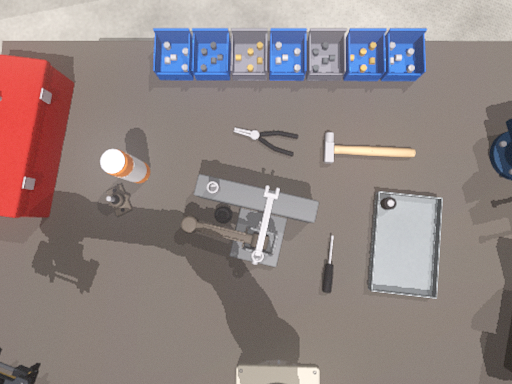

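View pics/scene0.png

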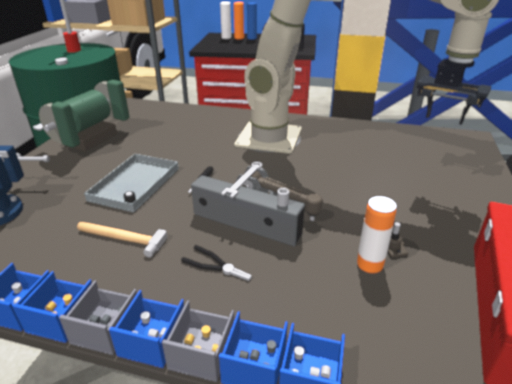

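The top view has its up direction along +x and left along +y. The rail runs (197,185)–(317,210), the spanner (258,257)–(271,193), and the tray centre is near (405,245). The bush is at (390,203) and the socket at (213,187).

```bash
cat > h.py <<'E'
import numpy as np, cv2
from scipy.spatial.transform import Rotation as R
def cal(c):
    f=192/np.tan(np.radians(c["fovy"])/2); return f,c["cx"],c["cy"],np.array(c["xyz"]),R.from_quat(c["rotation"])
def ray(c,uv):
    f,cx,cy,p,q=cal(c); u,v=uv
    return p,q.apply([(u-cx)/f,-(v-cy)/f,-1])
def plane(c,uv,z):
    p,d=ray(c,uv); return p+d*(z-p[2])/d[2]
def proj(c,X):
    f,cx,cy,p,q=cal(c); l=q.inv().apply(np.array(X)-p); return np.array([cx+f*l[0]/-l[2],cy-f*l[1]/-l[2]])
E
python3 - <<'E'
from h import *
from bench import get_calibration
im=cv2.imread("pics/top0.png"); c=get_calibration("top")
cv2.imwrite("pics/crop.png",cv2.resize(im[160:280,180:330],None,fx=5,fy=5,interpolation=cv2.INTER_CUBIC))
g=im.astype(int)
# tray
sub=im[185:305,360:450]; hsv=cv2.cvtColor(sub,cv2.COLOR_BGR2HSV)
m=((sub.max(2)>120)).astype(np.uint8)
cs=max(cv2.findContours(m,0,1)[0],key=cv2.contourArea)+np.array([360,185])
rr=cv2.minAreaRect(cs); bx=cv2.boxPoints(rr); print("tray",rr); 
P=np.array([plane(c,b,.03) for b in bx]); print(P.round(4)); print(P.mean(0), [np.linalg.norm(P[i]-P[i-1]) for i in range(4)])
# spanner
sub=im[180:270,245:290]; m=((sub.min(2)>165)).astype(np.uint8)
cs=max(cv2.findContours(m,0,1)[0],key=cv2.contourArea)+np.array([245,180])
rr=cv2.minAreaRect(cs); bx=cv2.boxPoints(rr);print("spanner",rr)
P=np.array([plane(c,b,.117) for b in bx]); print(P.round(4)); print(P.mean(0), [np.linalg.norm(P[i]-P[i-1]) for i in range(4)])
E
```

```text
tray ((404.5, 244.5), (119.0, 89.0), 90.0)
[[ 0.6232 -0.2297  0.03  ]
 [ 0.6259 -0.4801  0.03  ]
 [ 0.2971 -0.4674  0.03  ]
 [ 0.2924 -0.2249  0.03  ]]
[ 0.45965272 -0.35050959  0.03      ] [np.float64(0.33081314833254977), np.float64(0.25039837688427086), np.float64(0.32905322880849586), np.float64(0.24262220799608097)]
spanner ((268.5771789550781, 226.5815887451172), (33.087440490722656, 79.92601013183594), 15.64224624633789)
[[ 0.4144  0.0986  0.117 ]
 [ 0.6141  0.0455  0.117 ]
 [ 0.5916 -0.0379  0.117 ]
 [ 0.3932  0.0166  0.117 ]]
[0.50331853 0.03069029 0.117     ] [np.float64(0.08470287206417765), np.float64(0.20666077199991717), np.float64(0.08635475023697062), np.float64(0.20569585297729304)]
```

View pics/crop.png

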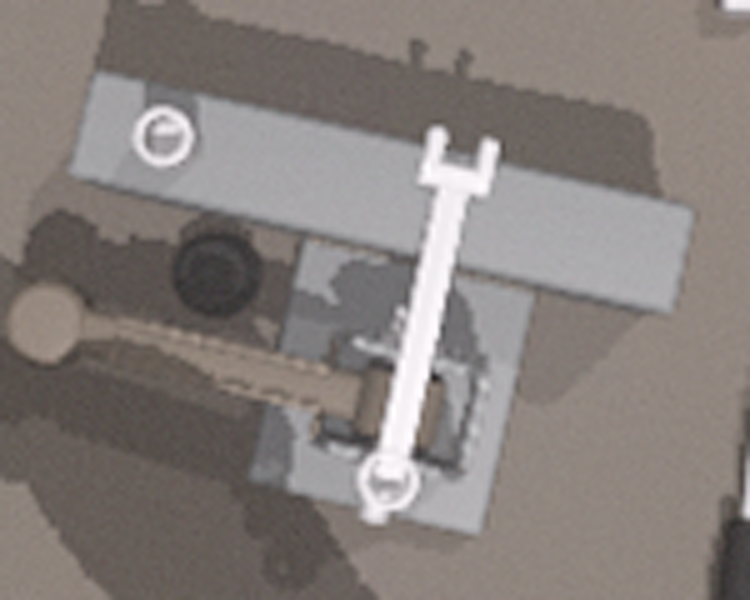

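The crop (5×, offset 180,160) shows the rail top corners at about (98,72), (692,210), (670,313) and (70,178). The spanner's ring end is at (387,505) and its open end at (463,134). The shank lies over the gap around (430,265).

```bash
python3 - <<'E'
from h import *
from bench import get_calibration
c=get_calibration("top")
T=np.array([plane(c,b,.03) for b in [(373.5,192.5),(441,195),(437,297),(371,293.5)]]);print("tray",T.round(4),T.mean(0),[np.linalg.norm(T[i]-T[i-1]) for i in range(4)])
w=lambda u,v,z:plane(c,(180+(u-2)/5,160+(v-2)/5),z)
A=np.array([w(*p,.109) for p in [(98,72),(692,210),(670,313),(70,178)]]);print(A.round(4),[np.linalg.norm(A[i]-A[i-1]) for i in range(4)])
# rail corners in subframe: (108,200),(108,-130),(48,-130),(48,200)
S=np.array([(.108,.2),(.108,-.13),(.048,-.13),(.048,.2)])
a=A[:,:2];H=(S-S.mean(0)).T@(a-a.mean(0));th=np.arctan2(H[0,1]-H[1,0],H[0,0]+H[1,1])
Rm=np.array([[np.cos(th),-np.sin(th)],[np.sin(th),np.cos(th)]]);t=a.mean(0)-Rm@S.mean(0)
print("sub yaw",th,"origin",t,"resid",(S@Rm.T+t-a).round(4).tolist())
print("head xy",Rm@[.013,0]+t)
r_,o=w(387,510,.117),w(463,134,.117);print("span",r_,o,np.linalg.norm(o-r_),(r_+o)/2,np.arctan2(*(o-r_)[[1,0]]))
print("gapspan",Rm.T@((r_+o)[:2]/2-t))
cw=get_calibration("wrist"); 
from bench import telemetry; s=telemetry.read_state(); q=R.from_quat(s["eef_rot"])
print("cam in tool",q.inv().apply(cw["xyz"]-s["ee_pos"]),(q.inv()*R.from_quat(cw["rotation"])).as_matrix().round(3), q.as_matrix().round(3))
E
```

```text
tray [[ 0.6021 -0.2675  0.03  ]
 [ 0.5972 -0.4567  0.03  ]
 [ 0.3153 -0.4356  0.03  ]
 [ 0.3213 -0.2555  0.03  ]] [ 0.45898177 -0.35379994  0.03      ] [np.float64(0.281080774997516), np.float64(0.18924224144354504), np.float64(0.2827390701836982), np.float64(0.18016444108759777)]
[[ 0.639   0.2169  0.109 ]
 [ 0.5692 -0.098   0.109 ]
 [ 0.5153 -0.0864  0.109 ]
 [ 0.5821  0.2301  0.109 ]] [np.float64(0.058342597623707595), np.float64(0.3225370450063311), np.float64(0.05516633650010769), np.float64(0.32353633987617003)]
sub yaw -0.21333503127497083 origin [0.49275669 0.04792992] resid [[0.0017, 0.0037], [0.0016, -0.0039], [-0.0031, -0.0028], [-0.0001, 0.0031]]
head xy [0.50546199 0.04517755]
span [0.41248984 0.05964275 0.117     ] [0.60707301 0.02244413 0.117     ] 0.19810691078320952 [0.50978142 0.04104344 0.117     ] -0.1888916735714158
gapspan [ 0.01809679 -0.00312588]
cam in tool [ 0.08423277  0.00036591 -0.14257582] [[-0.     0.954  0.301]
 [ 1.     0.001 -0.001]
 [-0.002  0.301 -0.954]] [[-0.948  0.317 -0.   ]
 [ 0.317  0.948 -0.001]
 [-0.    -0.001 -1.   ]]
```

Request:
drive_tool:
  series: [0,0,1.4,-0.74,-0.66,-0.05,1,0,0,2.8,-1.48,-1.32,-0.1,1,0,0,4.2,-2.22,-1.98,-0.15,1,0,0,5.6,-2.96,-2.64,-0.2,1,0,0,7,-3.7,-3.3,-0.25,1,0,0,8.4,-4.44,-3.96,-0.3,1,0,0,9.8,-5.18,-4.62,-0.35,1,0,0,11.2,-5.92,-5.28,-0.4,1,0,0,12.6,-6.66,-5.94,-0.45,1,0,0,14,-7.4,-6.6,-0.5,1]

```text
time: 0.98
ee_pos: [0.3957, 0.2466, 0.2613]
eef_rot: [0.7, 0.714, 0.0, -0.0]
ft_force: [0.9, 0.9, 0.4]
width: 0.087
grip_force: 0.0
```

Request:
drive_tool:
  series: [0,0,1.4,-0.53,0.28,0,1,0,0,2.8,-1.06,0.56,0,1,0,0,4.2,-1.59,0.84,0,1,0,0,5.6,-2.12,1.12,0,1,0,0,7,-2.65,1.4,0,1,0,0,8.4,-3.18,1.68,0,1,0,0,9.8,-3.71,1.97,0,1,0,0,11.2,-4.24,2.25,0,1,0,0,12.6,-4.77,2.53,0,1,0,0,14,-5.3,2.81,0,1]

```text
time: 1.82
ee_pos: [0.5134, 0.0384, 0.2612]
eef_rot: [0.983, 0.184, -0.0, -0.0]
ft_force: [0.8, 0.3, 0.2]
width: 0.0868
grip_force: 0.0
```

Request:
drive_tool:
  series: [0,0,1.3,0,0,0,1,0,0,2.6,0,0,0,1,0,0,3.9,0,0,0,1,0,0,5.2,0,0,0,1,0,0,6.46,0,0,0,1,0,0,6.46,0,0,0,1,0,0,6.46,0,0,0,1]

```text
time: 2.4
ee_pos: [0.513, 0.0396, 0.2611]
eef_rot: [0.996, -0.092, -0.0, 0.0]
ft_force: [0.5, 0.5, -0.5]
width: 0.0868
grip_force: 0.0
```

```bash
python3 - <<'E'
from h import *
from bench import telemetry, camera, get_calibration
s=telemetry.read_state(); c=get_calibration("wrist"); im=camera("wrist")[:,:,::-1].copy()
print(s["ee_pos"],R.from_quat(s["eef_rot"]).as_matrix().round(3).tolist(),s["joint_positions"].round(2)); cv2.imwrite("pics/w1.png",im)
import pickle; pickle.dump((c,s),open("w1.pkl","wb"))
for n,p in dict(head=(.5055,.0452,.085),smid=(.5098,.0410,.116),tcp=s["ee_pos"]).items(): print(n,proj(c,p))
E
```

```text
[0.51301943 0.03955452 0.26107409] [[0.983, -0.184, -0.0], [-0.184, -0.983, 0.0], [-0.0, 0.0, -1.0]] [-0.69  0.07  0.55  1.75 -0.04  1.34 -1.88]
head [258.28181815 181.26880099]
smid [261.37987744 185.04360508]
tcp [262.68023468 258.46267698]
```

View pics/w1.png

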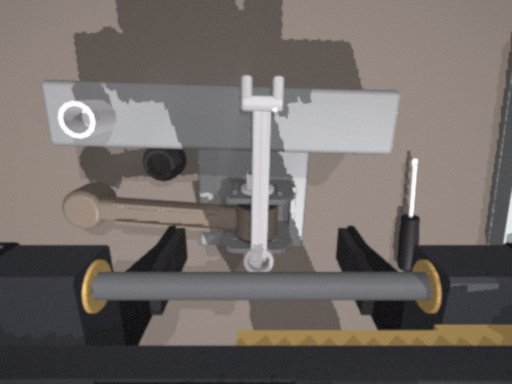

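The wrist view shows the shank axis running from (262,110) to (258,250), with prong tips at (247,77) and (279,77). The rail corners are (47,83), (397,93), (392,153) and (50,149).

```bash
python3 - <<'E'
from h import *
import pickle
c,s=pickle.load(open("w1.pkl","rb")); im=cv2.imread("pics/w1.png")
A=np.array([plane(c,p,.109) for p in [(47,82),(397,92.5),(392,153),(51,149.5)]]);print(A.round(4),[np.linalg.norm(A[i]-A[i-1]).round(4) for i in range(4)])
S=np.array([(.108,.2),(.108,-.13),(.048,-.13),(.048,.2)])
a=A[:,:2];H=(S-S.mean(0)).T@(a-a.mean(0));th=np.arctan2(H[0,1]-H[1,0],H[0,0]+H[1,1])
Rm=np.array([[np.cos(th),-np.sin(th)],[np.sin(th),np.cos(th)]]);t=a.mean(0)-Rm@S.mean(0)
print("sub",th,t,"res",(S@Rm.T+t-a).round(4).tolist())
# shank edges per row
g=im.min(2)
pts=[]
for v in list(range(155,180,4))+list(range(115,145,5))+[215,225,235,243]:
    row=g[v,235:290].astype(int); 
    x=np.where(row>190)[0]
    if len(x): pts.append((v,235+x.min(),235+x.max(),(470+x.min()+x.max())/2))
print(pts)
P=np.array([plane(c,(p[3]+.5,p[0]),.116)[:2] for p in pts]); 
f=np.polyfit(P[:,0],P[:,1],1); print("shank yaw",np.arctan(f[0]),"y at x=.51:",np.polyval(f,.51), "rms",np.std(P[:,1]-np.polyval(f,P[:,0])))
e=[plane(c,p,.113) for p in [(247,77),(279,77),(258,274)]];print(e)
mid=(e[0]+e[1])/4+e[2]/2; print("mid",mid, "in sub",Rm.T@(mid[:2]-t)); print("gapmid",Rm@[.024,0]+t,"head",Rm@[.013,0]+t)
E
```

```text
[[ 0.6379  0.2128  0.109 ]
 [ 0.5711 -0.0953  0.109 ]
 [ 0.5162 -0.0875  0.109 ]
 [ 0.5796  0.2327  0.109 ]] [np.float64(0.0616), np.float64(0.3152), np.float64(0.0554), np.float64(0.3264)]
sub -0.2054527433930648 [0.49269642 0.04731023] res [[0.0013, 0.0083], [0.0009, -0.0067], [-0.0031, -0.0022], [0.0009, 0.0006]]
[(155, np.int64(254), np.int64(268), np.float64(261.0)), (159, np.int64(254), np.int64(268), np.float64(261.0)), (163, np.int64(254), np.int64(268), np.float64(261.0)), (167, np.int64(254), np.int64(268), np.float64(261.0)), (171, np.int64(253), np.int64(267), np.float64(260.0)), (175, np.int64(253), np.int64(267), np.float64(260.0)), (179, np.int64(253), np.int64(267), np.float64(260.0)), (115, np.int64(254), np.int64(269), np.float64(261.5)), (120, np.int64(254), np.int64(286), np.float64(270.0)), (125, np.int64(254), np.int64(288), np.float64(271.0)), (130, np.int64(254), np.int64(288), np.float64(271.0)), (135, np.int64(254), np.int64(288), np.float64(271.0)), (140, np.int64(254), np.int64(289), np.float64(271.5)), (215, np.int64(253), np.int64(266), np.float64(259.5)), (225, np.int64(253), np.int64(266), np.float64(259.5)), (235, np.int64(252), np.int64(265), np.float64(258.5)), (243, np.int64(252), np.int64(265), np.float64(258.5))]
shank yaw -0.26841217905522585 y at x=.51: 0.040057437103911187 rms 0.003289815635676065
[array([0.60877004, 0.03535909, 0.113     ]), array([0.60358075, 0.00766866, 0.113     ]), array([0.41176583, 0.06304186, 0.113     ])]
mid [0.50897061 0.04227787 0.113     ] in sub [ 0.01695858 -0.00160643]
gapmid [0.51619167 0.04241398] head [0.50542301 0.0446581 ]
```

Request:
drive_tool:
  series: [0,0,0.1,0.03,-0.02,0.6,1,0,0,0.2,0.05,-0.04,1.2,1,0,0,0.2,0.05,-0.04,1.8,1,0,0,0.2,0.05,-0.04,2.4,1,0,0,0.2,0.05,-0.04,2.8,1,0,0,0.2,0.05,-0.04,3.1,1,0,0,0.2,0.05,-0.04,3.3,1,0,0,0.2,0.05,-0.04,3.38,1,0,0,0.2,0.05,-0.04,3.38,1]
  grip_force: 40

```text
time: 3.2
ee_pos: [0.5153, 0.0407, 0.1257]
eef_rot: [0.995, -0.102, -0.0, 0.0]
ft_force: [-0.5, -1.1, 0.0]
width: 0.0872
grip_force: 0.0
```

Request:
drive_tool:
  series: [0,0,0,0,0,0,-1,0,0,0,0,0,0,-1,0,0,0,0,0,0,-1,0,0,0,0,0,0,-1,0,0,0,0,0,0,-1,0,0,0,0,0,0,-1,0,0,0,0,0,0,-1,0,0,0,0,0,0,-1,0,0,0,0,0,0,-1]

```text
time: 3.95
ee_pos: [0.5154, 0.0407, 0.126]
eef_rot: [0.995, -0.103, -0.0, -0.0]
ft_force: [-0.0, 0.2, 0.2]
width: 0.0349
grip_force: 0.0
```

Request:
drive_tool:
  series: [0,0,0,0,0,0,-1,0,0,0,0,0,0,-1,0,0,0,0,0,0,-1,0,0,0,0,0,0,-1,0,0,0,0,0,0,-1,0,0,0,0,0,0,-1]

```text
time: 4.45
ee_pos: [0.5154, 0.0407, 0.126]
eef_rot: [0.995, -0.103, -0.0, -0.0]
ft_force: [-0.1, 0.6, 0.0]
width: 0.016
grip_force: 40.0
```

Request:
drive_tool:
  series: [0,0,0,0,0,-0.1,-1,0,0,0,0,0,-0.3,-1,0,0,0,0,0,-0.6,-1,0,0,0,0,0,-1,-1,0,0,0,0,0,-1.5,-1,0,0,0,0,0,-2,-1,0,0,0,0,0,-2,-1]

```text
time: 5.03
ee_pos: [0.5173, 0.0408, 0.2104]
eef_rot: [0.995, -0.103, 0.003, -0.001]
ft_force: [0.0, -0.6, -0.6]
width: 0.0162
grip_force: 40.0
```

```bash
python3 - <<'E'
from h import *
from bench import telemetry, camera, get_calibration
s=telemetry.read_state(); c=get_calibration("wrist"); im=camera("wrist")[:,:,::-1].copy()
print(s["ee_pos"],s["width"],s["grip_force"],s["ft_force"]); cv2.imwrite("pics/w2.png",im)
import pickle; pickle.dump((c,s),open("w2.pkl","wb"))
E
```

```text
[0.51728247 0.04075939 0.2103871 ] 0.01624328668480666 39.998459815979004 [ 0.03332902 -0.55391184 -0.62970923]
```

View pics/w2.png

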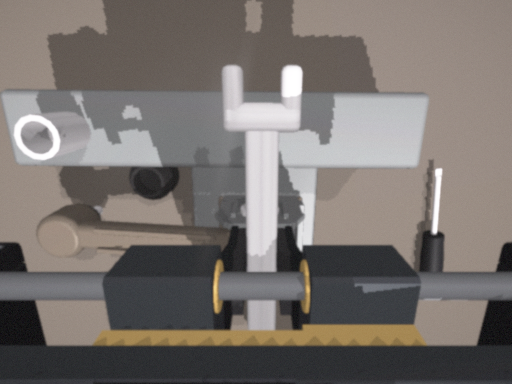

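The picture shows the spanner held flat in the fingers, and the bracket is clear below it. Next I carry it to the tray.

Request:
drive_tool:
  series: [0,0,-0.1,0.02,0.25,-0.1,-1,0,0,-0.3,0.07,0.8,-0.1,-1,0,0,-0.5,0.13,1.5,-0.1,-1,0,0,-0.7,0.2,2.3,-0.1,-1,0,0,-0.9,0.27,3.2,-0.1,-1,0,0,-1.1,0.34,4.1,-0.1,-1,0,0,-1.3,0.42,5,-0.1,-1,0,0,-1.5,0.49,5.9,-0.1,-1,0,0,-1.68,0.56,6.7,-0.1,-1,0,0,-1.68,0.62,7.4,-0.1,-1]

```text
time: 5.92
ee_pos: [0.4773, -0.2571, 0.2094]
eef_rot: [1.0, -0.03, -0.001, 0.0]
ft_force: [1.2, 0.7, -1.9]
width: 0.0162
grip_force: 40.0
```

```bash
python3 - <<'E'
from h import *
from bench import telemetry, camera, get_calibration
s=telemetry.read_state(); c=get_calibration("wrist"); im=camera("wrist")[:,:,::-1].copy()
print(s["ee_pos"],R.from_quat(s["eef_rot"]).as_matrix().round(3).tolist(),s["width"],s["grip_force"]); cv2.imwrite("pics/w3.png",im)
for n,p in dict(tray=(.459,-.354,.003),fl=(.579,-.264,.03),fr=(.599,-.444,.03)).items(): print(n,proj(c,p))
E
```

```text
[ 0.47727882 -0.25708437  0.20943134] [[0.998, -0.06, -0.001], [-0.06, -0.998, -0.0], [-0.001, 0.0, -1.0]] 0.016166679586991188 39.99923229217529
tray [346.40245338 177.4453006 ]
fl [263.28930756  70.72980108]
fr [453.44403613  35.68899231]
```

View pics/w3.png

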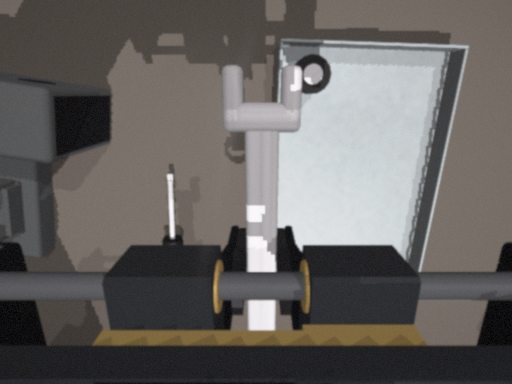

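The tray's far top corners are at (282,42) and (465,47), with the bush at (312,73). The spanner is still aligned with the tool.

```bash
python3 - <<'E'
from h import *
from bench import get_calibration, telemetry
c=get_calibration("wrist")
a,b=plane(c,(282,42),.03),plane(c,(465,47),.03); print(a,b,np.linalg.norm(a-b),np.degrees(np.arctan2(*(a-b)[[1,0]]))-90)
E
```

```text
[ 0.60147674 -0.28974649  0.03      ] [ 0.58572527 -0.46318178  0.03      ] 0.17414909601120257 -5.189392507553293
```

Request:
drive_tool:
  series: [0,0,0.1,-0.03,0.6,0,-1,0,0,0.2,-0.08,1.2,0,-1,0,0,0.2,-0.13,1.8,0,-1,0,0,0.2,-0.18,2.4,0.2,-1,0,0,0.2,-0.23,2.8,0.6,-1,0,0,0.2,-0.23,2.96,1.2,-1,0,0,0.2,-0.23,2.96,1.9,-1,0,0,0.2,-0.23,2.96,2.6,-1,0,0,0.2,-0.23,2.96,3.2,-1,0,0,0.2,-0.23,2.96,3.6,-1]

```text
time: 6.8
ee_pos: [0.4607, -0.3712, 0.0627]
eef_rot: [0.999, -0.038, -0.002, -0.001]
ft_force: [-0.2, 0.7, -1.8]
width: 0.0163
grip_force: 40.0
```

Request:
drive_tool:
  series: [0,0,0,0,0,0.3,-1,0,0,0,0,0,0.6,-1,0,0,0,0,0,0.8,-1,0,0,0,0,0,0.95,-1,0,0,0,0,0,1.05,-1,0,0,0,0,0,1.05,-1,0,0,0,0,0,1.05,-1]

```text
time: 7.38
ee_pos: [0.4632, -0.3719, 0.0244]
eef_rot: [0.999, -0.038, 0.0, 0.0]
ft_force: [-0.3, 0.5, -1.4]
width: 0.0162
grip_force: 40.0
```

Request:
drive_tool:
  series: [0,0,0,0,0,0,0.1,0,0,0,0,0,0,0.1,0,0,0,0,0,0,0.1,0,0,0,0,0,0,0.1,0,0,0,0,0,0,0.1,0,0,0,0,0,0,0.1]

```text
time: 7.88
ee_pos: [0.4631, -0.3718, 0.0241]
eef_rot: [0.999, -0.038, 0.0, -0.0]
ft_force: [0.5, 0.1, -1.3]
width: 0.0451
grip_force: 0.0
```

Request:
drive_tool:
  series: [0,0,0,0,0,-0.5,0.1,0,0,0,0,0,-1.2,0.1,0,0,0,0,0,-2,0.1,0,0,0,0,0,-2.9,0.1,0,0,0,0,0,-3.8,0.1,0,0,0,0,0,-4.6,0.1,0,0,0,0,0,-5.2,0.1,0,0,0,0,0,-5.4,0.1]

```text
time: 8.55
ee_pos: [0.4638, -0.3729, 0.2441]
eef_rot: [0.999, -0.038, 0.002, 0.001]
ft_force: [0.5, -0.5, 0.5]
width: 0.0479
grip_force: 0.0
```

```bash
python3 - <<'E'
from h import *
from bench import telemetry, camera, get_calibration
s=telemetry.read_state(); im=camera("top")[:,:,::-1]
im2=camera("wrist")[:,:,::-1]
print(s["time"],s["ee_pos"],s["width"])
a=cv2.resize(im[180:310,355:465],None,fx=3,fy=3); b=cv2.resize(im2,None,fx=.9,fy=.9)
o=np.zeros((390,800,3),np.uint8); o[:390,:330]=a; o[:346,335:796]=b; cv2.imwrite("pics/m4.png",o)
E
```

```text
8.55 [ 0.46383825 -0.37291171  0.244146  ] 0.04793151512717015
```

View pics/m4.png

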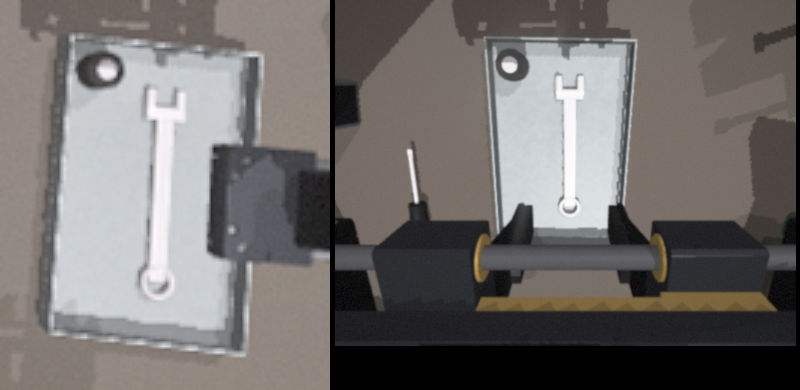

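The spanner lies flat and centred in the tray, and the bush stands untouched at the far left. Now I work out the pose for looking into the gap.

```bash
cat >> h.py <<'E'
YAW,T0=-.209,np.array([.4927,.0474,0.])
def sub(p): return R.from_euler('z',YAW).apply(p)+T0
def down(yaw): return R.from_euler('z',yaw)*R.from_euler('x',np.pi)
def units(p0,q0,p1,q1):
    return ((q0.inv()*q1).as_rotvec()/np.radians(5)).round(2), (q0.inv().apply(np.array(p1)-p0)/.04).round(3)
E
python3 - <<'E'
from h import *
q0=down(np.radians(-4.36)); p0=np.array([.463,-.372,.240])
q1=down(YAW)*R.from_euler('y',-16,degrees=True)
p1=sub([.021,0,.085])-q1.apply([.018,0,.067])
print(p1,units(p0,q0,p1,q1))
E
```

```text
[0.51438266 0.04280117 0.15436601] (array([ 0.21, -3.2 ,  1.51]), array([  0.492, -10.438,   2.141]))
```

Request:
drive_tool:
  series: [0,0,0.15,0.02,-0.5,0,0.1,0,0,0.3,0.07,-1.4,0,0.1,0,0,0.45,0.12,-2.4,0,0.1,0,0,0.6,0.17,-3.4,0,0.1,0,0,0.75,0.22,-4.4,0,0.1,0,0,0.9,0.27,-5.4,0,0.1,0,0,1.05,0.32,-6.4,0,0.1,0.05,-0.8,1.2,0.37,-7.4,0.2,0.1,0.1,-1.6,1.4,0.42,-8.4,0.5,0.1,0.21,-2.4,1.51,0.46,-9.3,0.9,0.1]

```text
time: 9.48
ee_pos: [0.5096, 0.0012, 0.2031]
eef_rot: [0.989, -0.103, -0.106, -0.014]
ft_force: [1.4, 0.5, 0.1]
width: 0.0479
grip_force: 0.0
```

```bash
python3 - <<'E'
from h import *
q0=down(np.radians(-4.36)); p0=np.array([.463,-.372,.240])
q1=down(YAW)*R.from_euler('y',-16,degrees=True)
p1=sub([.021,0,.085])-q1.apply([.018,0,.067])
pc=p0+q0.apply(np.array([.46,-9.3,.9])*.04); qc=q0*R.from_rotvec(np.radians(5)*np.array([.21,-2.4,1.51]))
from bench import telemetry; s=telemetry.read_state(); print(pc,s["ee_pos"],s["joint_positions"].round(2))
print(units(pc,qc,p1,q1))
E
```

```text
[ 0.50962728 -0.00247536  0.204     ] [0.50960342 0.00122833 0.20307558] [-0.59  0.29  0.65  1.68 -0.21  1.44 -1.67]
(array([-0.05, -0.79,  0.01]), array([ 0.144, -1.126,  1.243]))
```

Request:
drive_tool:
  series: [0,-0.4,0,0.07,-0.5,0.4,0.1,-0.05,-0.8,0,0.14,-0.9,0.8,0.1,-0.05,-0.8,0,0.14,-1.1,1.1,0.1,-0.05,-0.8,0,0.14,-1.12,1.24,0.1,-0.05,-0.8,0,0.14,-1.12,1.24,0.1,-0.05,-0.8,0,0.14,-1.12,1.24,0.1]

```text
time: 9.98
ee_pos: [0.514, 0.0414, 0.1549]
eef_rot: [0.985, -0.104, -0.138, -0.015]
ft_force: [0.3, -0.6, 0.3]
width: 0.0481
grip_force: 0.0
```

```bash
python3 - <<'E'
from h import *
from bench import telemetry, camera, get_calibration
s=telemetry.read_state(); c=get_calibration("wrist"); im=np.mean([camera("wrist").astype(float) for _ in range(4)],0)[:,:,::-1]
print(s["ee_pos"],R.from_quat(s["eef_rot"]).as_matrix().round(3).tolist()); cv2.imwrite("pics/w5.png",im)
import pickle; pickle.dump((c,s),open("w5.pkl","wb"))
u0,v0=160,110
cr=np.clip(im[v0:v0+150,u0:u0+200]*1.3,0,255).astype(np.uint8); cv2.imwrite("pics/w5c.png",cv2.resize(cr,None,fx=4,fy=4,interpolation=cv2.INTER_CUBIC))
print(((proj(c,sub([.021,0,.085]))-[u0,v0])*4))
E
```

```text
[0.51404455 0.04136767 0.15485618] [[0.94, -0.209, -0.27], [-0.2, -0.978, 0.057], [-0.276, -0.0, -0.961]]
[401.18082339 310.00297275][ WARN:0@1.124] global loadsave.cpp:1063 imwrite_ Unsupported depth image for selected encoder is fallbacked to CV_8U.
```

View pics/w5c.png

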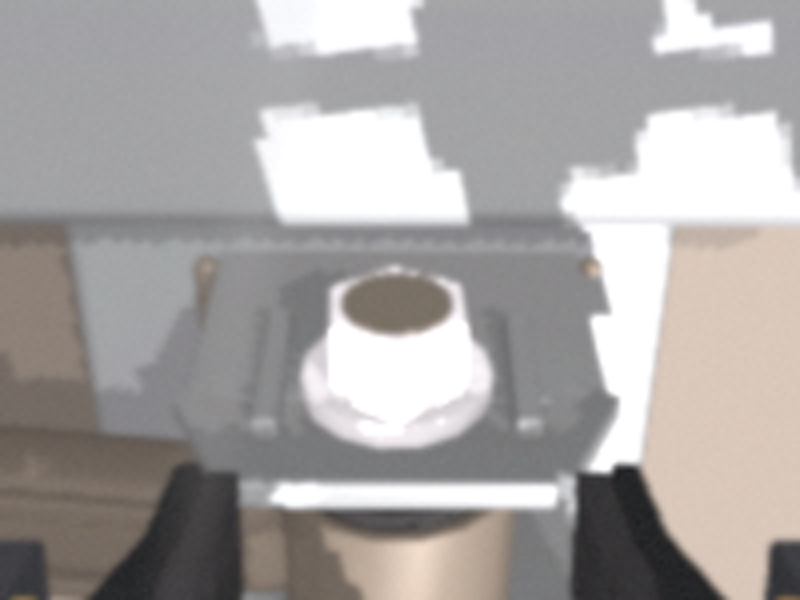

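The head is at about (396,340) in the crop, with its end face (brown disc) at (396,303). It is overexposed here, so I re-stretch the bright range.

```bash
python3 - <<'E'
from h import *
im=cv2.imread("pics/w5.png").astype(float)
cr=im[170:225,225:295]; print(np.percentile(cr,[5,25,50,75,90,99]))
g=cr.mean(2); o=np.clip((g-130)*255/125,0,255).astype(np.uint8)
o2=np.clip((g-30)*255/225,0,255).astype(np.uint8)
o=np.hstack([o,o2]); cv2.imwrite("pics/w5d.png",cv2.resize(o,None,fx=5.7,fy=5.7,interpolation=cv2.INTER_CUBIC))
E
```

```text
[ 90.  99. 108. 175. 254. 255.]
```

View pics/w5d.png

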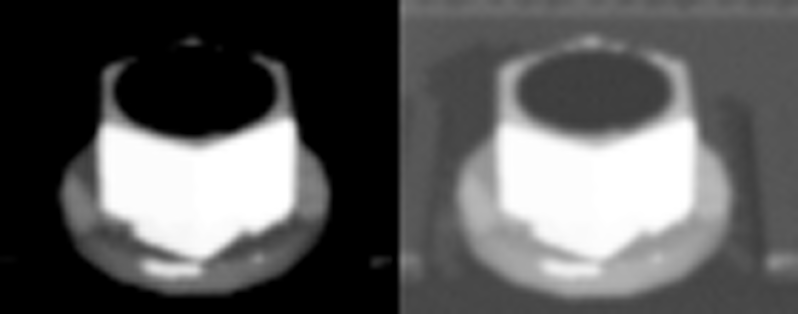

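The stretched crop (scale 5.7, origin 225,170) shows the end-face hexagon corners at (192,38), (103,68), (100,123), (197,146), (296,120) and (285,65). The rear end of the top ridge is at (203,258).

```bash
cat > ang.py <<'E'
from h import *
import pickle
c,s=pickle.load(open("w5.pkl","rb"))
Rz=R.from_euler('z',YAW)
def on(u,v,x):
    p,d=ray(c,(225+(u-2.4)/5.7,170+(v-2.4)/5.7)); p=Rz.inv().apply(p-T0); d=Rz.inv().apply(d)
    return (p+d*(x-p[0])/d[0])
P=np.array([on(u,v,.021) for u,v in [(192,38),(103,68),(100,123),(197,146),(296,120),(285,65)]])*1000
print(P.round(1)); m=P.mean(0); print("centre",m)
q=P[:,1:]-m[1:]; print("r",np.hypot(*q.T).round(1))
ang=np.degrees(np.arctan2(q[:,1],q[:,0])); print("angles mod60 (corner at 30+a)",((ang)%60-30).round(1))
from scipy.optimize import least_squares
k=np.round((ang-30)/60)
def f(x): # centre y,z, angle with known radius
    a=np.radians(30+60*k)+x[2]; return (P[:,1:]-x[:2]-13.86*np.c_[np.cos(a),np.sin(a)]).ravel()
z=least_squares(f,[m[1],m[2],0]); print("fit centre",z.x[:2],"a deg",np.degrees(z.x[2]),"res",z.fun.round(1))
w=np.radians(30+60*k)
b=on(203,258,.005)*1000; print("ridge base",b)
E
python3 ang.py
```

```text
[[ 21.    1.6  69.5]
 [ 21.   12.9  77. ]
 [ 21.   12.6  89.7]
 [ 21.    0.7  94.6]
 [ 21.  -11.3  89. ]
 [ 21.  -10.4  76.3]]
centre [21.          1.01965407 82.67549389]
r [13.2 13.2 13.5 11.9 13.8 13.1]
angles mod60 (corner at 30+a) [ 2.5  4.3  1.1  1.3  2.8 -0.7]
fit centre [ 1.01965407 82.67549389] a deg 1.8985644141085118 res [ 0.1  0.7 -0.4  0.8 -0.2 -0.3  0.2 -1.9 -0.1 -0.2  0.4  0.9]
ridge base [5.00000000e+00 7.76337519e-02 9.57877916e+01]
```

```bash
python3 - <<'E'
from h import *
import pickle
c,s=pickle.load(open("w5.pkl","rb")); g=cv2.imread("pics/w5.png",0).astype(float)
def edge(cols,r0,r1,z,sgn):
    P=[];V=[]
    for u in cols:
        col=cv2.GaussianBlur(g[:,u-2:u+3].mean(1).reshape(-1,1),(1,5),0)[:,0]; d=np.gradient(col)[r0:r1]*sgn
        i=d.argmax(); 
        if 0<i<len(d)-1: i=i+(d[i-1]-d[i+1])/(2*(d[i-1]-2*d[i]+d[i+1])+1e-9)
        V.append(round(r0+i,1)); P.append(plane(c,(u,r0+i),z))
    P=np.array(P); f=np.polyfit(P[:,1],P[:,0],1); res=P[:,0]-np.polyval(f,P[:,1]); ok=abs(res)<.0015
    f=np.polyfit(P[ok,1],P[ok,0],1); print(V,"yaw",-np.arctan(f[0]), "n",ok.sum())
    Rz=R.from_euler('z',YAW); print("sub x",(Rz.inv().apply(P[ok]-T0)[:,0]*1000).round(1))
edge(range(175,220,5),158,172,.109,-1)
edge(range(230,275,5),158,172,.109,-1)
edge(range(232,298,6),225,240,.109,1)
# bracket rear plate sides etc: lugs at y +-21..26 (px rows 190-215)
for v in (195,200,205,210):
    row=g[v,215:300]; print(v,row[::1].round(0).astype(int).tolist())
E
```

```text
[np.float64(163.3), np.float64(162.9), np.float64(162.8), np.float64(162.8), np.float64(162.9), np.float64(162.8), np.float64(162.9), np.float64(162.9), np.float64(162.9)] yaw -0.20484967940250123 n 9
sub x [53.5 53.7 53.7 53.7 53.7 53.7 53.7 53.7 53.7]
[np.float64(164.4), np.float64(165.3), np.float64(165.2), np.float64(165.3), np.float64(165.3), np.float64(165.3), np.float64(165.3), np.float64(165.4), np.float64(165.3)] yaw -0.2244360214002066 n 9
sub x [52.7 52.1 52.1 52.1 52.1 52.1 52.1 52.  52.1]
[np.float64(230.2), np.float64(230.2), np.float64(230.3), np.float64(230.3), np.float64(230.3), np.float64(230.4), np.float64(230.4), np.float64(230.5), np.float64(230.5), np.float64(230.5), np.float64(230.6)] yaw -0.21732709336987754 n 11
sub x [2.2 2.2 2.1 2.1 2.1 2.1 2.  2.  1.9 1.9 1.9]
195 [112, 113, 112, 112, 112, 112, 109, 107, 104, 98, 98, 100, 105, 106, 107, 105, 99, 92, 92, 93, 93, 95, 99, 108, 126, 144, 171, 219, 247, 253, 253, 253, 253, 253, 253, 253, 252, 250, 246, 242, 235, 226, 220, 211, 206, 209, 218, 230, 241, 248, 252, 254, 255, 255, 255, 255, 255, 255, 255, 255, 254, 
[... 679 characters left out ...]
38, 252, 253, 253, 253, 254, 254, 254, 254, 254, 254, 254, 254, 254, 254, 254, 255, 255, 255, 255, 255, 255, 255, 255, 255, 255, 255, 255, 255, 255, 255, 254, 252, 223, 192, 187, 188, 188, 184, 163, 127, 103, 96, 90, 86, 96, 102, 106, 106, 106, 104, 104, 105, 106, 107, 106, 106]
210 [109, 110, 108, 108, 105, 103, 98, 98, 101, 104, 106, 108, 107, 105, 100, 96, 103, 108, 110, 108, 115, 133, 154, 171, 175, 173, 166, 163, 161, 166, 170, 169, 179, 209, 238, 247, 248, 249, 250, 251, 251, 251, 250, 251, 252, 253, 253, 253, 253, 253, 251, 243, 227, 222, 229, 219, 195, 175, 165, 163, 164, 164, 164, 165, 161, 158, 145, 125, 107, 99, 98, 94, 89, 91, 99, 106, 106, 106, 107, 108, 114, 116, 114, 109, 104]
```

```bash
python3 - <<'E'
from h import *
from bench import telemetry
s=telemetry.read_state(); print(s["ee_pos"],s["joint_positions"].round(2))
q0=down(YAW)*R.from_euler('y',-16,degrees=True); p0=sub([.021,0,.085])-q0.apply([.018,0,.067])
print("measured vs cmd",s["ee_pos"]-p0,(q0.inv()*R.from_quat(s["eef_rot"])).magnitude())
a=np.radians(2); q1=R.from_euler('z',-.213)*R.from_euler('x',a)*R.from_euler('x',np.pi)
p1=sub([.0195,.0007,.094]); ph=p1-q1.apply([0,0,.056])
print(ph,units(s["ee_pos"],R.from_quat(s["eef_rot"]),ph,q1)); print(units(ph,q1,p1,q1))
E
```

```text
[0.51476819 0.04198581 0.15563153] [-0.6   0.4   0.61  1.67 -0.29  1.43 -1.69]
measured vs cmd [ 0.00038553 -0.00081536  0.00126552] 0.0019497187844205492
[0.51150775 0.04212867 0.14996589] (array([ 0.39,  3.19, -0.02]), array([-0.039,  0.014,  0.158]))
(array([0., 0., 0.]), array([ 0. , -0. ,  1.4]))
```

Request:
drive_tool:
  series: [0.13,1.06,0,-0.01,0.0,0.05,0.1,0.26,2.1,0,-0.03,0.01,0.1,0.1,0.39,3.19,-0.02,-0.04,0.01,0.16,0.1,0.39,3.19,-0.02,-0.04,0.01,0.16,0.1,0.39,3.19,-0.02,-0.04,0.01,0.16,0.1,0.39,3.19,-0.02,-0.04,0.01,0.16,0.1]
  grip_force: 25

```text
time: 10.68
ee_pos: [0.5117, 0.0432, 0.1498]
eef_rot: [0.994, -0.105, 0.001, -0.018]
ft_force: [0.4, -0.4, 0.7]
width: 0.0481
grip_force: 0.0
```

```bash
python3 - <<'E'
from h import *
from bench import telemetry, camera, get_calibration
s=telemetry.read_state(); c=get_calibration("wrist"); im=camera("wrist")[:,:,::-1].copy()
cv2.imwrite("pics/w6.png",im)
q=R.from_quat(s["eef_rot"]); a=np.radians(2); q1=R.from_euler('z',-.213)*R.from_euler('x',a+np.pi)
print(s["ee_pos"],s["width"]); p1=sub([.0195,.0007,.094])
print("to final",units(s["ee_pos"],q,p1,q1))
u0,v0=180,130
cv2.imwrite("pics/w6c.png",cv2.resize(im[v0:v0+120,u0:u0+160],None,fx=4.5,fy=4.5,interpolation=cv2.INTER_CUBIC))
print("tips proj",[proj(c,s["ee_pos"]+q.apply([0,y,.019])) for y in (-.024,.024)])
E
```

```text
[0.51169272 0.04322864 0.14980763] 0.04812864535019988
to final (array([-0.  ,  0.02,  0.02]), array([0.004, 0.028, 1.395]))
tips proj [array([220.8254004 , 241.60706959]), array([304.23284532, 241.64502003])]
```

View pics/w6c.png

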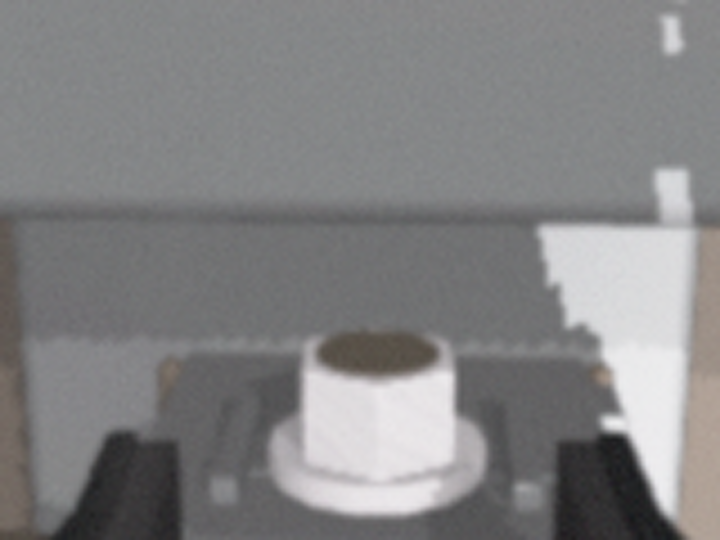

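The fingers straddle the head: their inner edges are at 182 and 556 in the crop, and the head spans 302–456. The head's centre sits about 1.8 mm to the tool's +y side, and it looks symmetric, so the lean is right. Now I descend with that correction.

Request:
drive_tool:
  series: [0,0,0,0,0.02,0.2,0.1,0,0,0,0,0.045,0.4,0.1,0,0,0,0,0.045,0.65,0.1,0,0,0,0,0.045,0.9,0.1,0,0,0,0,0.045,1.1,0.1,0,0,0,0,0.045,1.25,0.1,0,0,0,0,0.045,1.35,0.1,0,0,0,0,0.045,1.39,0.1,0,0,0,0,0.045,1.39,0.1,0,0,0,0,0.045,1.39,0.1]

```text
time: 11.57
ee_pos: [0.5113, 0.0432, 0.0935]
eef_rot: [0.994, -0.106, 0.001, -0.017]
ft_force: [0.1, 0.2, 1.2]
width: 0.0479
grip_force: 0.0
```

```bash
python3 - <<'E'
from h import *
from bench import telemetry
s=telemetry.read_state(); q=R.from_quat(s["eef_rot"]); Rz=R.from_euler('z',-.213)
print(Rz.inv().apply(s["ee_pos"]-T0)*1000,s["ft_force"],s["torque"]); print((Rz.inv()*q).as_euler('xyz',degrees=True))
E
```

```text
[19.0531727  -0.17830067 93.47310606] [0.07336459 0.18185803 1.18295092] [-0.07592377  0.18487526  0.03524903]
[-1.78033859e+02  6.36329763e-02  9.05821320e-02]
```

Request:
drive_tool:
  series: [0,0,0,0,0,0,-0.36,0,0,0,0,0,0,-0.36,0,0,0,0,0,0,-0.36,0,0,0,0,0,0,-0.36,0,0,0,0,0,0,-0.36,0,0,0,0,0,0,-0.36]
  grip_force: 10

```text
time: 12.07
ee_pos: [0.5111, 0.0432, 0.0933]
eef_rot: [0.994, -0.105, 0.001, -0.017]
ft_force: [0.2, -0.5, 0.5]
width: 0.0285
grip_force: 0.0
```

Request:
drive_tool:
  series: [0,0,0,0,0,0,-0.44,0,0,0,0,0,0,-0.5,0,0,0,0,0,0,-0.6,0,0,0,0,0,0,-0.7,0,0,0,0,0,0,-0.7,0,0,0,0,0,0,-0.7]
  grip_force: 10

```text
time: 12.57
ee_pos: [0.5112, 0.0437, 0.0933]
eef_rot: [0.994, -0.105, 0.001, -0.017]
ft_force: [0.4, 4.4, -0.5]
width: 0.0238
grip_force: 10.0
```

```bash
python3 - <<'E'
from h import *
from bench import telemetry
s=telemetry.read_state(); q=R.from_quat(s["eef_rot"]); Rz=R.from_euler('z',-.213)
print(s["width"],s["grip_force"],Rz.inv().apply(s["ee_pos"]-T0)*1000,Rz.inv().apply(s["ft_force"]),Rz.inv().apply(s["torque"])); print((Rz.inv()*q).as_euler('xyz',degrees=True))
E
```

```text
0.023843597475028958 10.000420210702146 [18.84955767  0.33263824 93.28001098] [-0.51367451  4.39804632 -0.46374666] [ 0.86097786  0.10885356 -0.07547698]
[-1.78012385e+02  7.74258838e-02  1.19775905e-01]
```

Request:
drive_tool:
  series: [0,0,0,0,-0.007,0,-1,0,0,0,0,-0.015,0,-1,0,0,0,0,-0.015,0,-1,0,0,0,0,-0.015,0,-1,0,0,0,0,-0.015,0,-1,0,0,0,0,-0.015,0,-1,0,0,0,0,-0.015,0,-1,0,0,0,0,-0.015,0,-1,0,0,0,0,-0.015,0,-1,0,0,0,0,-0.015,0,-1]
  grip_force: 40

```text
time: 13.4
ee_pos: [0.5112, 0.0438, 0.0933]
eef_rot: [0.994, -0.105, 0.001, -0.017]
ft_force: [-0.2, 2.5, 2.0]
width: 0.0235
grip_force: 40.0
```

```bash
python3 - <<'E'
from h import *
from bench import telemetry
s=telemetry.read_state(); q=R.from_quat(s["eef_rot"]); Rz=R.from_euler('z',-.213)
print(s["width"],s["grip_force"],Rz.inv().apply(s["ee_pos"]-T0)*1000,Rz.inv().apply(s["ft_force"]),Rz.inv().apply(s["torque"])); print((Rz.inv()*q).as_euler('xyz',degrees=True))
E
```

```text
0.023532355347683682 39.99942691647448 [18.86696977  0.35465128 93.28166578] [-0.73861567  2.42990747  2.04843556] [ 0.47064392  0.28323071 -0.04393245]
[-1.78044113e+02  8.40723544e-02  9.23565146e-02]
```

Request:
drive_tool:
  series: [0,0,0,0,-0.01,0,-1,0,0,0,0,-0.01,0,-1,0,0,0,0,-0.01,0,-1,0,0,0,0,-0.01,0,-1,0,0,0,0,-0.01,0,-1,0,0,0,0,-0.01,0,-1,0,0,0,0,-0.01,0,-1,0,0,0,0,-0.01,0,-1]

```text
time: 14.07
ee_pos: [0.5112, 0.0438, 0.0932]
eef_rot: [0.994, -0.106, 0.001, -0.017]
ft_force: [-1.5, -2.2, 4.4]
width: 0.0234
grip_force: 40.0
```

```bash
python3 -c "
from bench import telemetry,r
s=telemetry.read_state();print(s['time'],s['width'],s['grip_force'],s['ft_force']);print(r.close_job())"
```

```text
14.0667 0.02342102143110802 39.99909863923676 [-1.48291144 -2.24651195  4.35970304]
the job is handed in; nothing more can be done
None
```

I handed the job in at 14.1 s: the spanner is flat in the tray, and the bolt head is gripped at 40 N, apparently on two opposite flats (pads read 23.4 mm, head 24 mm). No verdict came back, and I had no views left to check the bolt angle after gripping; the tool's 2° lean matched my estimate of its starting angle, good to about 2°.

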